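# Free the clay seal from the dig slab

## Task

With the scraper block, wipe the four loose chips off the dig slab into the green tray (keep the gripper itself off them), and put the scraper back on the table, clear of slab and tray. Then free the clay seal, which sits tight in its pocket: rock it about five degrees, first raising the end beside the yellow marker while its other end stays down in the pocket, then the end beside the blue marker with the yellow end still in the pocket, and only then lift it out. Finish while holding it still and level straight above its pocket, its underside about two centimetres clear of the slab, with everything else on the table left alone.

Things in the scene. Friction and masses are not known exactly. Their poses are not given: they have to be found in the camera images.
- slab: fixed plaster dig slab, 180 (its x) x 230 (its y) x 40 mm high, flat top 40 mm above the table; origin at the centre of its underside on the table. The pocket is in the half away from the robot (its +x); the chips lie on the plain strip on the robot's side, between its x = -60 and -20 mm and its y = -80 and +45 mm
- pocket (a point): centre of the pocket's mouth, level with the slab's top, at x = +45, y = 0 mm in the slab's frame. The pocket is 20 mm deep, with 4 mm of play at either y end of the seal; along x two black sprung rubber cheeks squeeze the seal, 9 N each. By friction a straight pull takes about 20 N, a rock about one end about half; a raised end stays where it is left
- seal: clay seal stamp: terracotta foot 36 (x) x 76 (y) x 24 mm high, and standing on its middle a wooden grip 30 (x) x 26 (y) mm, 52 mm tall, so 76 mm tall in all; about 0.2 kg. Origin at the centre of its underside, seated 20 mm above the table, axes parallel to the slab's. Take it by the grip, fingers closing along its y. Rock it about its x axis
- seal_end_a (a point): lower edge of the foot at its +y end, 38 mm from the seal's origin
- seal_end_b (a point): lower edge of the foot at its -y end, 38 mm from the seal's origin
- marker_yellow: fixed yellow disc, 24 mm across, 4 mm high, on the slab's top, 98 mm from the pocket's centre beyond one y end of the seal: that end is rocked up first. Which end it is varies. Origin under its centre
- marker_blue: the same in blue beyond the seal's other end: that end is rocked up second
- scraper: plywood scraper block with a red top edge, 64 (x) x 22 (y) x 70 mm tall, standing on the table on the robot's left, about 0.1 kg; origin at the centre of its underside; z up. Take it from above near the top, fingers closing along its y (22 mm)
- spoil_tray: fixed open green tray, 160 (x) x 130 (y) x 25 mm high, walls 3 mm, parallel to the slab and joined flush to its -y end without a rim between (centre 176 mm from the slab's), centred on the slab's chip strip; origin at the centre of its underside. Chips pushed off that end of the slab fall into it
- chip0: loose red-brown pottery chip, 20 x 16 x 13 mm, lying on the slab's strip; origin at the centre of its underside
- chip1: loose red-brown pottery chip, 17 x 18 x 12 mm, lying on the slab's strip; origin at the centre of its underside
- chip2: loose red-brown pottery chip, 22 x 15 x 14 mm, lying on the slab's strip; origin at the centre of its underside
- chip3: loose red-brown pottery chip, 18 x 17 x 12 mm, lying on the slab's strip; origin at the centre of its underside
- jar: glass jar with white cap, 68 mm diameter, 120 mm tall; origin under its centre. Bystander: leave it alone
- carton: grey-brown cardboard egg carton, 110 x 160 x 45 mm; origin under its centre. Bystander: leave it alone
- tape: yellow ring of tape lying flat, 100 mm across, 24 mm high; origin under its centre. Bystander: leave it alone
- spoon: wooden spoon lying flat along its x, on the robot's left; origin under it. Bystander: leave it alone
- brush: hand brush lying flat along its x, on the robot's right; origin under it. Bystander: leave it alone
- sherd: blue glazed pottery sherd, about 85 x 45 x 10 mm; origin under its larger part. Bystander: leave it alone
Not all that is in view belongs to the job. Of the things that look like the scraper, the largest one is meant.

How it is judged:
By the outcome, as a careful person would: the job done as asked, in the order asked, and still so for the second after the job is handed in, while the arm keeps its last pose, push and grip.
It also fails if it takes over 72 s, if anything falls off the work surface, if the arm or the gripper's body presses on something with over 40 N, if the wrist force passes 120 N, or if a joint passes its speed limit or range.

## Robot

A 6-joint arm with a two-finger parallel gripper is mounted at the origin on the work surface. World frame = base frame: x ahead of the robot, y to its left, z up, the work surface at z = 0. Lengths are in m, angles in rad, forces in N, time in s.
With the tool pointing down it reaches from about 0.25 to 0.725 m from the base axis. Payload 4 kg.
Tool frame: the origin (TCP) lies midway between the tips of the shut fingers; the grasp point (between the pads) lies 19 mm behind it; z points along the fingers, y is the line along which they close (so a half turn about z gives the same grasp; the last joint's range is limited). The gripper opens to 85 mm and grips with 20 to 120 N. Pads are 22 mm wide; open, the fingers measure 114 mm over their backs; the gripper's body (76 mm by 85 mm) begins 54 mm behind the grasp point. The pads swing forward as they close: fully open they stand 13 mm farther back than shut.
Start: joints at [1.216, 0.241, 0.005, 1.335, 0, 1.571], TCP at [0.174, 0.469, 0.231] pointing down, gripper open.
Joint ranges: [-2.72, 2.72], [-1.05, 1.87], [-1.09, 1.28], [-1.99, 2.15], [-1.42, 1.44], [-3.14, 3.14]. Speed limits (rad/s): [2.79, 2.79, 3.14, 3.14, 3.14, 3.14].

## Interface

Orientations are given as a unit quaternion [x, y, z, w].
In Python, from workcell import get_obs, camera, job_done, silhouettes gives the robot as it stands. The module is installed in compiled form; this text tells all that it offers.
- The arm moves only by the tool drive_tool, never from a script. Its argument "increments" is a list of rows, each a list of 3 entries, a list of its own where there are three numbers: the shift along the world's x, y, z in mm, then the turn, a rotation vector about the world's x, y, z in degrees, then the opening, from 0 (shut) to 1 (fully open). A call has 1 to 8 rows; each row shifts and turns the commanded pose from where the row before left it; what a row does not reach is not made up. A row lasts 1/12 s, in which the tool goes at most 41.7 mm and 7.16 degrees, less where a joint would pass 70% of its speed; a pose out of reach is approached as far as the arm can. A call is refused whole if a number of a shift passes 41.7 or a number of a turn 7.16, either way. A call with a gripper value outside its range is refused whole. The fingers move at their own pace and stop on an object; the grip force is fixed at half the most. Time passes only in rows, so rows that do not move let the fingers close. It gives the time, the measured TCP pose, the force, the opening and the grip force at its end, in the units of the state.
- get_obs(): the state, without advancing time (a new reading comes with each control period).
- camera(name): name is "scene" or "top" or "wrist"; returns a dict with "image" (420x560x3 uint8, red, green, blue), "K" (3x3 intrinsics, pixels), "k1" (the pictures are not rectified: a ray, as slopes to the right and down, at radius r is drawn at 1 + k1 r^2 times it, then the intrinsics apply), "view" (4x4, takes a point from world to camera coordinates). Camera axes: x right, y down, z forward; pixel columns grow to the right and rows downward; lengths in m; the calibration is good to about 2 mm. A picture is of the moment at which its call begins. There is no depth.
- job_done(): hands the job in; it is judged then, once.
Trained networks look in a picture, given as the dict that the camera call returned (one of the last four; its "shot" number tells which), for a name from the list of things; names that differ only in an ending like _2 or _b are one class to them, and where a whole thing is asked for, a point or a joint stands for the part that bears it (a point fixed in the world has none). Each returns a list of dicts, best first, with "conf" (0 to 1); they miss things now and then, are a little off and sometimes report something else, mostly with a low value. They report only what shows in the picture. A call takes as long as a camera call. They do not tell look-alikes from the thing itself.
- silhouettes(query, picture): "region" (420x560 bool, what is visible of it) and "bbox" ([left, top, right, bottom] in pixels, round what is visible of it).
The state is a dict: "clock": time; "joint_pos": joint angles; "joint_vel": joint speeds; "tau": joint torques, N m; "eef_pos": TCP position; "tool_rot": TCP orientation; "ft_force": force on the tool from outside, world axes, zero at the start; "ft_torque": the same for the moment, N m; "grip_width": finger opening in m; "grasp_force": force on a finger pad.
Only numpy, scipy, OpenCV 4.12 (cv2) and the standard library are available. Lean on these libraries where they do the work, as an engineer would, in place of code of your own. Each camera call takes 0.05 s, during which the arm holds its last target. There are 200 camera calls.

## Working session

There is one attempt and no reset: what is moved stays moved. The work goes in short steps, Python scripts to look and compute and a tool call to move; the robot and the scene stay as the last step left them, time stands still between calls to the robot, and variables do not carry over. Pictures are saved under pics/ and viewed, at most 10 in all, crops included, and the job is handed in when it is done.

Besides the shell and the picture viewer there is one more tool, called after ">>>" as name(argument=value, ...) on one line, values as JSON. drive_tool: Moves the arm, as the interface text tells. Its arguments: {"type":"object","properties":{"increments":{"type":"array"}},"required":["increments"]}

```bash
mkdir -p pics; cat > h.py <<'E'
import numpy as np, cv2
from workcell import get_obs, camera, job_done, silhouettes
def ray(c,u,v):
    K=c["K"];d=np.array([(u-K[0][2])/K[0][0],(v-K[1][2])/K[1][1]]);s=d.copy()
    for _ in range(20): s=d/(1+c["k1"]*(s@s))
    V=np.array(c["view"]);R=V[:3,:3];o=-R.T@V[:3,3]
    return o,R.T@np.array([s[0],s[1],1.])
def atz(c,u,v,z):
    o,d=ray(c,u,v);return o+d*(z-o[2])/d[2]
def proj(c,p):
    V=np.array(c["view"]);q=V[:3,:3]@np.asarray(p)+V[:3,3];s=q[:2]/q[2];s=s*(1+c["k1"]*(s@s));K=np.array(c["K"])
    return np.array([K[0,0]*s[0]+K[0,2],K[1,1]*s[1]+K[1,2]])
def save(c,n,s=1): cv2.imwrite("pics/"+n,cv2.resize(c["image"][:,:,::-1],None,fx=s,fy=s))
def cen(m):
    y,x=np.nonzero(m);return x.mean(),y.mean()
E
python3 - <<'E'
from h import *
np.set_printoptions(precision=3,suppress=True)
for n in ["top","scene"]:
    c=camera(n);save(c,n+"0.png",1.4)
    print(n,np.array(c["view"]),c["k1"],c["K"])
    for q in ["slab","seal","scraper","spoil_tray","marker_yellow","marker_blue","chip0"]:
        for r in silhouettes(q,c):
            if r["conf"]>.2: print(q,round(r["conf"],2),r["bbox"],np.round(cen(r["region"]),1),r["region"].sum(), atz(c,*cen(r["region"]),.04 if q!="scraper" else .07))
print(get_obs())
E
```

```text
top [[-0.006 -1.    -0.025  0.015]
 [-0.993  0.009 -0.121  0.48 ]
 [ 0.121  0.024 -0.992  1.153]
 [ 0.     0.     0.     1.   ]] -0.10975664177997424 [[396.121   0.    279.287]
 [  0.    396.121 210.006]
 [  0.      0.      1.   ]]
slab 0.93 [253.2, 142.6, 341.2, 215.0] [296.1 181.7] 4393 [ 0.563 -0.04   0.04 ]
slab 0.73 [333.3, 156.8, 380.2, 210.0] [356.3 184.4] 2116 [ 0.553 -0.219  0.04 ]
slab 0.32 [281.0, 157.1, 306.9, 173.0] [294.2 163. ] 306 [ 0.621 -0.034  0.04 ]
seal 0.79 [282.6, 154.4, 309.3, 174.1] [293.9 163.4] 352 [ 0.619 -0.034  0.04 ]
seal 0.75 [258.2, 165.2, 265.5, 170.9] [261.7 168.4] 49 [0.605 0.063 0.04 ]
scraper 0.69 [189.0, 175.8, 198.7, 190.5] [193.4 182.8] 130 [0.558 0.262 0.07 ]
scraper 0.61 [183.8, 239.0, 201.3, 247.8] [191.9 242.9] 94 [0.382 0.263 0.07 ]
scraper 0.53 [177.6, 201.9, 201.3, 223.3] [189.2 213.4] 239 [0.468 0.273 0.07 ]
spoil_tray 0.69 [336.1, 156.7, 380.8, 209.8] [356.5 184.3] 2204 [ 0.554 -0.219  0.04 ]
marker_yellow 0.42 [322.2, 159.9, 330.9, 162.6] [326.4 158.9] 27 [ 0.632 -0.131  0.04 ]
marker_blue 0.4 [131.8, 159.6, 164.5, 191.3] [147.8 176.
[... 994 characters left out ...]
]
chip0 0.56 [229.2, 205.2, 237.4, 214.4] [233.  209.7] 47 [ 0.536 -0.12   0.04 ]
chip0 0.52 [236.7, 216.9, 242.5, 221.8] [239.2 218.5] 49 [ 0.551 -0.084  0.04 ]
chip0 0.37 [251.3, 214.3, 257.6, 222.3] [254.3 219.9] 58 [ 0.529 -0.05   0.04 ]
{'clock': 0.8, 'joint_pos': array([1.216, 0.241, 0.005, 1.335, 0.   , 1.571]), 'joint_vel': array([-0.002, -0.   , -0.   ,  0.001, -0.001, -0.002]), 'tau': array([ -0.   , -37.215,  25.268,   0.001,  -0.   ,  -0.   ]), 'eef_pos': array([0.174, 0.469, 0.231]), 'tool_rot': array([ 0.176,  0.984,  0.   , -0.   ]), 'ft_force': array([ 1.056, -0.327,  0.241]), 'ft_torque': array([-0.008, -0.05 , -0.041]), 'grasp_force': 0.0, 'grip_width': 0.08543597937537292}
```

View pics/top0.png

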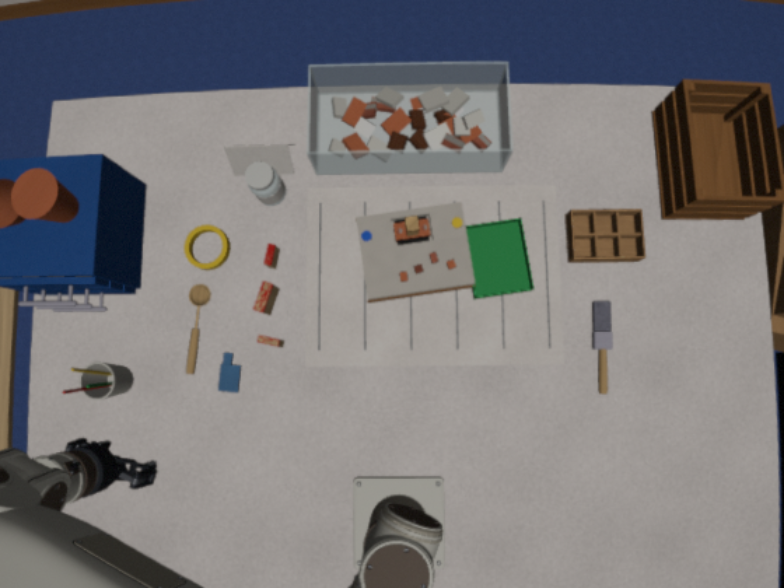

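View pics/scene0.png

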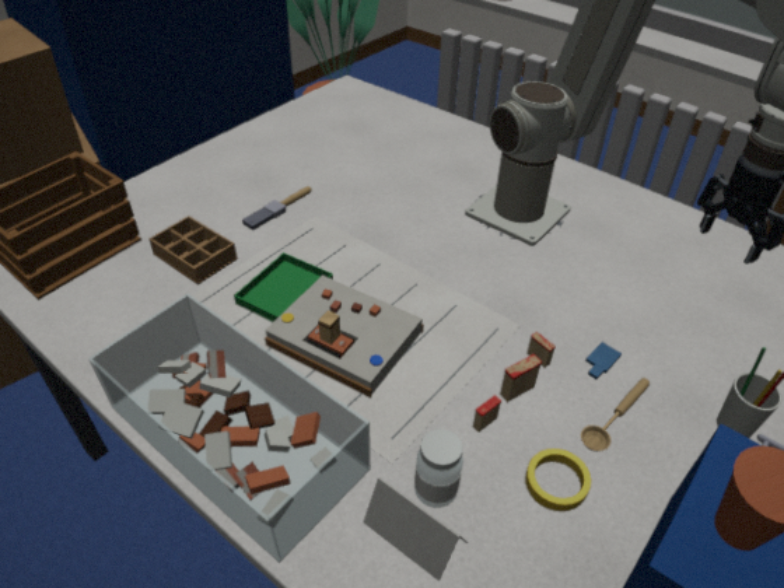

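The top view shows yellow at about (326,159) on the slab's −y side and blue at (261,168) on its +y side. The pocket is midway between them, which puts the slab's yaw near 8°. The chips lie at roughly (288–322, 184–197). The largest scraper is the middle one, at (189,213). Next I'll move above it to use the wrist camera.

>>> drive_tool(increments=[[[30,-24,0],[0,0,2],1],[[30,-24,0],[0,0,2],1],[[30,-24,0],[0,0,2],1],[[30,-24,0],[0,0,2],1],[[30,-24,0],[0,0,2],1],[[30,-24,0],[0,0,2],1],[[30,-24,0],[0,0,0],1],[[30,-24,0],[0,0,0],1]])

```text
clock: 1.47
eef_pos: [0.415, 0.2754, 0.2315]
tool_rot: [0.073, 0.997, 0.0, 0.0]
ft_force: [1.4, 1.5, 0.6]
grip_width: 0.0855
grasp_force: 0.0
```

```bash
python3 - <<'E'
from h import *
np.set_printoptions(precision=3,suppress=True)
c=camera("wrist");save(c,"w1.png",1.4);print(get_obs()["eef_pos"],np.array(c["view"]),c["K"])
for r in silhouettes("scraper",c): print(r["conf"],r["bbox"],r["region"].sum(),atz(c,*cen(r["region"]),.07))
E
```

```text
[0.42  0.271 0.231] [[ 0.146  0.989 -0.    -0.333]
 [ 0.938 -0.138  0.319 -0.393]
 [ 0.315 -0.047 -0.948  0.263]
 [ 0.     0.     0.     1.   ]] [[357.262   0.    285.56 ]
 [  0.    357.262 208.763]
 [  0.      0.      1.   ]]
0.8 [247.0, 134.7, 301.4, 161.1] 1212 [0.38  0.271 0.07 ]
0.75 [294.0, 279.1, 311.1, 341.7] 1014 [0.542 0.272 0.07 ]
0.63 [280.1, 193.8, 319.4, 282.6] 2254 [0.465 0.279 0.07 ]
```

View pics/w1.png

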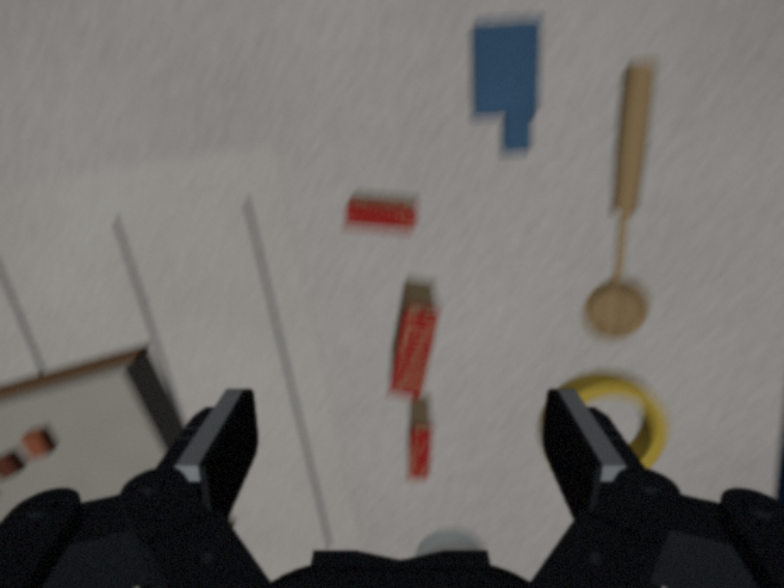

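The middle red-topped block's top face has corners at about (405,305), (437,308), (422,396) and (391,393) in the enlarged view. The next block is about 75 mm beyond it.

```bash
python3 - <<'E'
from h import *
np.set_printoptions(precision=4,suppress=True)
c=camera("wrist");print(get_obs()["eef_pos"],get_obs()["tool_rot"])
im=c["image"].astype(int)
m=((im[:,:,0]>130)&(im[:,:,1]<100)).astype(np.uint8); m=((im[:,:,0]-im[:,:,1])>60).astype(np.uint8)
n,l,s,ce=cv2.connectedComponentsWithStats(m)
for i in range(1,n):
    if s[i,4]>150:
        ys,xs=np.nonzero(l==i)
        P=np.array([atz(c,x,y,.07)[:2] for x,y in zip(xs,ys)])
        (ctr,sz,a)=cv2.minAreaRect((P*1000).astype(np.float32));print(s[i],ce[i],ctr,sz,a,P.mean(0))
E
```

```text
[0.4155 0.275  0.2311] [ 0.0753  0.9972 -0.     -0.    ]
[252 144  38  11 232] [272.4914 149.2586] (382.85076904296875, 265.6423034667969) (31.57208251953125, 7.900970935821533) 77.3698959350586 [0.3839 0.267 ]
[ 285  211   33   66 1308] [300.2775 243.3685] (474.7987365722656, 277.9173278808594) (21.367782592773438, 64.12165069580078) 71.34307098388672 [0.4742 0.278 ]
[298 298  16  37 481] [305.079  316.0936] (553.5369873046875, 271.6040954589844) (13.629801750183105, 42.2706184387207) 78.89909362792969 [0.5532 0.2717]
```

>>> drive_tool(increments=[[[20,1,-10],[0,0,-4],1],[[20,1,-10],[0,0,-3],1],[[19,1,-10],[0,0,-3],1],[[0,0,-36],[0,0,0],1],[[0,0,-36],[0,0,0],1],[[0,0,-30],[0,0,0],1],[[0,0,0],[0,0,0],1],[[0,0,0],[0,0,0],1]])

```text
clock: 2.28
eef_pos: [0.4705, 0.28, 0.0981]
tool_rot: [0.158, 0.987, -0.001, -0.002]
ft_force: [-0.2, -0.1, 0.9]
grip_width: 0.0853
grasp_force: 0.0
```

```bash
python3 - <<'E'
from h import *
o=get_obs();print(o["eef_pos"],o["tool_rot"],o["joint_pos"])
c=camera("wrist");save(c,"w2.png",1.2)
E
```

```text
[0.47048235 0.28000468 0.09807275] [ 0.1584278   0.98736766 -0.00143175 -0.00192101] [ 5.36694344e-01  4.28908550e-01 -8.76391868e-02  1.05903301e+00
  2.64850335e-04  8.54890916e-01]
```

View pics/w2.png

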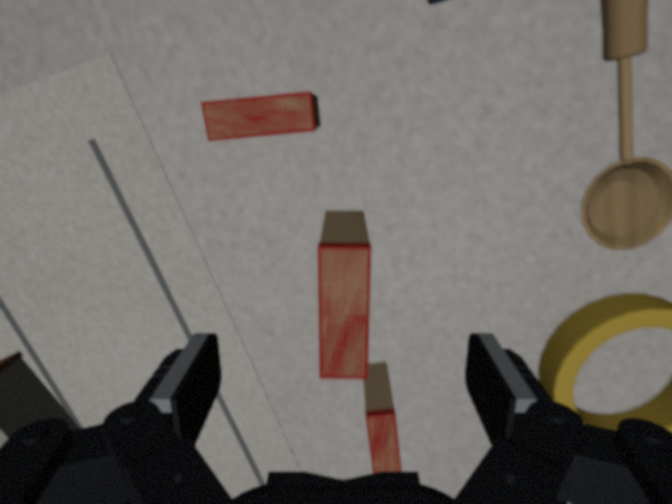

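The scraper's top face is square to the fingers and centred near (287,257) px, and nothing is in the way.

>>> drive_tool(increments=[[[4,-2,-30],[0,0,0],1],[[0,0,-30],[0,0,0],1],[[0,0,0],[0,0,0],1],[[0,0,0],[0,0,0],0],[[0,0,0],[0,0,0],0],[[0,0,0],[0,0,0],0],[[0,0,0],[0,0,0],0],[[0,0,0],[0,0,0],0]])

```text
clock: 3.0
eef_pos: [0.4777, 0.2786, 0.0411]
tool_rot: [0.159, 0.987, 0.001, 0.001]
ft_force: [-0.9, 0.4, 1.2]
grip_width: 0.0256
grasp_force: 0.0
```

>>> drive_tool(increments=[[[0,0,0],[0,0,0],0],[[0,0,0],[0,0,0],0],[[0,0,0],[0,0,0],0],[[0,0,0],[0,0,0],0]])

```text
clock: 3.33
eef_pos: [0.4777, 0.2785, 0.0409]
tool_rot: [0.159, 0.987, 0.001, 0.001]
ft_force: [-0.8, -0.7, 6.4]
grip_width: 0.021
grasp_force: 59.6
```

>>> drive_tool(increments=[[[0,0,25],[0,0,0],0],[[0,0,35],[0,0,0],0],[[6,-20,25],[0,0,3],0],[[8,-30,15],[0,0,5],0],[[8,-35,0],[0,0,6],0],[[8,-35,0],[0,0,6],0],[[8,-35,0],[0,0,6],0],[[0,0,0],[0,0,0],0]])

```text
clock: 4.0
eef_pos: [0.5155, 0.1171, 0.1395]
tool_rot: [-0.065, 0.998, -0.002, 0.0]
ft_force: [-0.5, 0.0, -1.2]
grip_width: 0.021
grasp_force: 59.0
```

>>> drive_tool(increments=[[[0,0,0],[0,0,0],0],[[0,0,0],[0,0,0],0],[[0,0,0],[0,0,0],0]])

```text
clock: 4.25
eef_pos: [0.5144, 0.1238, 0.1391]
tool_rot: [-0.067, 0.998, 0.0, -0.0]
ft_force: [0.4, 0.1, -1.8]
grip_width: 0.0209
grasp_force: 59.0
```

```bash
python3 - <<'E'
from h import *
np.set_printoptions(precision=4,suppress=True)
o=get_obs();print(o["eef_pos"],o["tool_rot"])
c=camera("wrist");save(c,"w3.png",1.4)
for q in ["slab","seal","marker_yellow","marker_blue","chip0"]:
    for r in silhouettes(q,c):
        if r["conf"]>.3: print(q,round(r["conf"],2),r["bbox"],np.round(cen(r["region"]),1),r["region"].sum(), atz(c,*cen(r["region"]),.042))
E
```

```text
[0.5144 0.1238 0.1391] [-0.0672  0.9977  0.0001 -0.0002]
seal 0.96 [0.0, 282.4, 124.7, 379.1] [ 55.2 327.7] 7695 [ 0.6368 -0.0448  0.042 ]
marker_blue 0.88 [177.6, 298.8, 209.2, 328.5] [193.2 312. ] 646 [0.6079 0.0628 0.042 ]
chip0 0.69 [17.9, 190.8, 57.2, 219.4] [ 37.4 207.6] 853 [ 0.5362 -0.0504  0.042 ]
chip0 0.65 [64.8, 175.6, 103.6, 207.8] [ 82.6 191.3] 957 [ 0.5198 -0.0185  0.042 ]
chip0 0.65 [0.0, 216.6, 14.4, 250.2] [  4.4 233.8] 292 [ 0.5596 -0.0755  0.042 ]
```

View pics/w3.png

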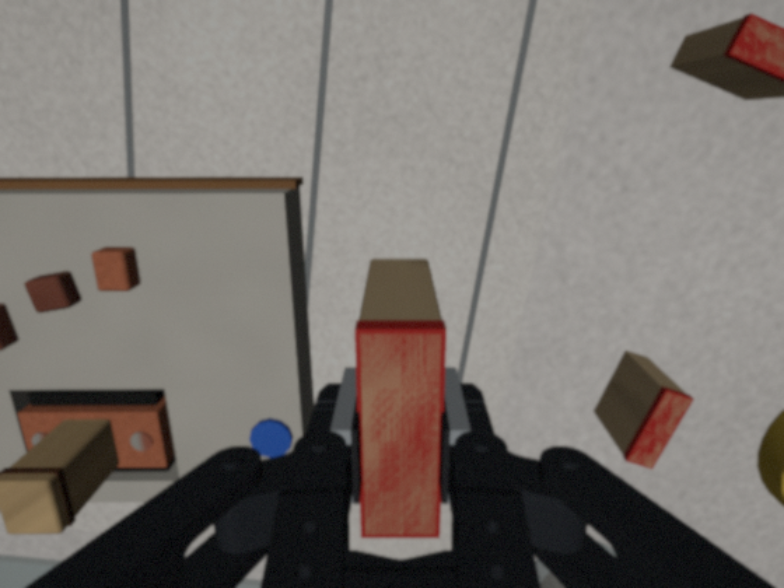

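The picture shows the slab's near-left top corner at about (214,136) px, the blue marker at (193,312) and three of the chips at (82,191), (37,207) and (4,234). The scraper hangs square in the fingers.

```bash
python3 - <<'E'
from h import *
np.set_printoptions(precision=4,suppress=True)
c=camera("wrist")
C=atz(c,213.5,136,.04);L=atz(c,10,136.5,.04);B=atz(c,193.2,312,.042); F=atz(c,221,290,.04)
print("corner",C,"along edge",L,"yaw",np.degrees(np.arctan2((C-L)[1],(C-L)[0]))-90, "far side edge",F, np.degrees(np.arctan2((F-C)[1],(F-C)[0])))
for y in (7.7,):
    a=np.radians(y);ex=np.array([np.cos(a),np.sin(a)]);ey=np.array([-ex[1],ex[0]])
    print("S from corner",C[:2]+.09*ex-.115*ey,"from blue",B[:2]-.045*ex-.098*ey)
    S=C[:2]+.09*ex-.115*ey; S=(S+B[:2]-.045*ex-.098*ey)/2
    for u,v in [(82.6,191.3),(37.4,207.6),(4,234)]:
        p=atz(c,u,v,.046)[:2]-S;print("chip",p@ex,p@ey)
t=camera("top")
for r in silhouettes("chip0",t)[:6]:
    p=atz(t,*cen(r["region"]),.046)[:2]-S;print("topchip",r["conf"],p@ex,p@ey)
for u,v in [(403,276),(418,268),(433,258),(451,265)]:
    p=atz(t,u/1.4,v/1.4,.046)[:2]-S;print("eye",p@ex,p@ey)
E
```

```text
corner [0.4701 0.0685 0.04  ] along edge [ 0.4888 -0.0657  0.04  ] yaw 7.934716305929413 far side edge [0.5868 0.0826 0.04  ] 6.857636263403365
S from corner [ 0.5747 -0.0334] from blue [ 0.5767 -0.0404]
chip -0.05377513500893914 0.02791144734331071
chip -0.04201178652376262 -0.005417700660738532
chip -0.022232174948975305 -0.033328538384031194
topchip 0.38 -0.026962668551371957 -0.04006923547603886
eye -0.05612637762291356 0.03020663076388943
eye -0.04376890867084033 -0.003575542626788551
eye -0.027114162899233973 -0.03812066045504158
eye -0.04742399947460335 -0.07348059195301088
```

>>> drive_tool(increments=[[[5,-30,0],[0,0,0],0],[[4,-30,0],[0,0,0],0],[[4,-30,0],[0,0,0],0],[[0,0,-20],[0,0,0],0],[[0,0,-20],[0,0,0],0],[[0,0,-12],[0,0,0],0],[[0,0,0],[0,0,0],0],[[0,0,0],[0,0,0],0]])

```text
clock: 5.37
eef_pos: [0.5271, 0.0328, 0.0868]
tool_rot: [-0.067, 0.998, 0.0, -0.001]
ft_force: [0.8, 0.1, -0.3]
grip_width: 0.0212
grasp_force: 59.3
```

>>> drive_tool(increments=[[[0,0,-3],[0,0,0],0],[[0,0,0],[0,0,0],0],[[0,0,0],[0,0,0],0],[[0,0,0],[0,0,0],0]])

```text
clock: 5.7
eef_pos: [0.5283, 0.0331, 0.0851]
tool_rot: [-0.067, 0.998, -0.0, 0.001]
ft_force: [1.1, -0.0, -1.2]
grip_width: 0.0211
grasp_force: 59.3
```

>>> drive_tool(increments=[[[0,0,-2],[0,0,0],0],[[1,-10,0],[0,0,0],0],[[2,-10,0],[0,0,0],0],[[1,-10,0],[0,0,0],0],[[1,-10,0],[0,0,0],0],[[2,-10,0],[0,0,0],0],[[1,-10,0],[0,0,0],0],[[1,-10,0],[0,0,0],0]])

```text
clock: 6.37
eef_pos: [0.5368, -0.0385, 0.0823]
tool_rot: [-0.067, 0.998, 0.0, 0.0]
ft_force: [0.2, -0.1, -0.3]
grip_width: 0.0211
grasp_force: 59.4
```

>>> drive_tool(increments=[[[2,-10,0],[0,0,0],0],[[1,-10,0],[0,0,0],0],[[1,-10,0],[0,0,0],0],[[2,-10,0],[0,0,0],0],[[1,-10,0],[0,0,0],0],[[1,-10,0],[0,0,0],0],[[2,-10,0],[0,0,0],0],[[1,-10,0],[0,0,0],0]])

```text
clock: 7.03
eef_pos: [0.5479, -0.1182, 0.0823]
tool_rot: [-0.067, 0.998, -0.0, 0.0]
ft_force: [0.6, -0.2, -1.9]
grip_width: 0.0209
grasp_force: 59.4
```

>>> drive_tool(increments=[[[1,-10,0],[0,0,0],0],[[2,-10,0],[0,0,0],0],[[1,-10,0],[0,0,0],0],[[1,-10,0],[0,0,0],0],[[1,-8,0],[0,0,0],0],[[0,0,0],[0,0,0],0],[[0,0,0],[0,0,0],0],[[0,0,0],[0,0,0],0]])

```text
clock: 7.7
eef_pos: [0.5535, -0.1649, 0.0822]
tool_rot: [-0.067, 0.998, 0.0, -0.0]
ft_force: [-0.7, 0.1, -0.3]
grip_width: 0.0212
grasp_force: 59.3
```

```bash
python3 - <<'E'
from h import *
o=get_obs();print(o["eef_pos"],o["tool_rot"])
c=camera("scene");t=camera("top")
A=cv2.resize(c["image"][150:300,150:350,::-1],None,fx=4,fy=4)[:, :800]
cv2.imwrite("pics/s2.png",A)
E
```

```text
[ 0.55352072 -0.16493721  0.08217244] [-6.69426266e-02  9.97756786e-01  2.13359246e-04 -1.86683415e-04]
```

View pics/s2.png

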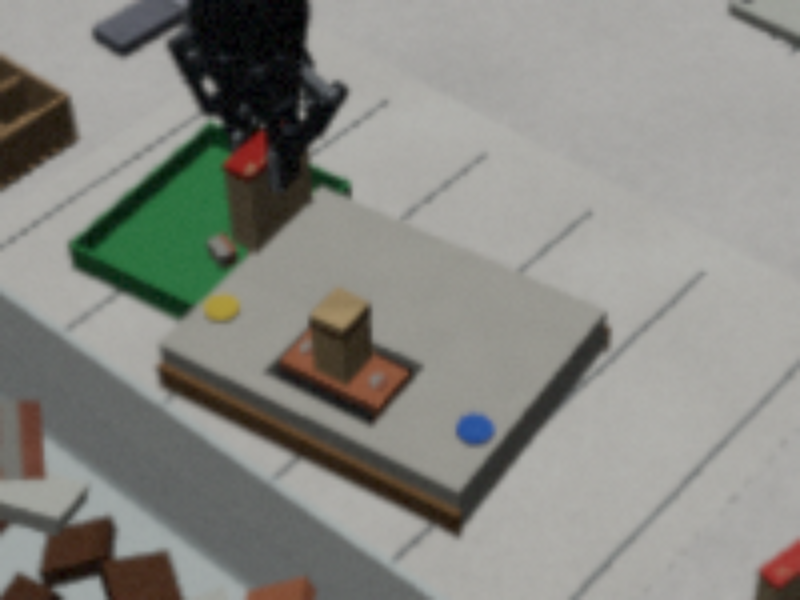

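The strip is clear and at least one chip is in the tray. I'll lift and check the tray.

>>> drive_tool(increments=[[[0,0,30],[0,0,0],0],[[0,0,30],[0,0,0],0],[[-6,38,0],[0,0,0],0],[[-6,38,0],[0,0,0],0],[[-7,38,0],[0,0,0],0],[[-7,38,0],[0,0,0],0],[[-7,38,0],[0,0,-3],0],[[-7,38,0],[0,0,-3],0]])

```text
clock: 8.47
eef_pos: [0.5129, 0.065, 0.1426]
tool_rot: [-0.014, 1.0, 0.0, 0.0]
ft_force: [0.3, 0.2, 0.2]
grip_width: 0.021
grasp_force: 59.3
```

>>> drive_tool(increments=[[[-7,38,0],[0,0,-4],0],[[-7,38,0],[0,0,-4],0],[[-7,38,0],[0,0,-4],0],[[-7,38,0],[0,0,-4],0],[[-7,38,0],[0,0,-4],0],[[-1,25,0],[0,0,0],0],[[0,0,0],[0,0,0],0],[[0,0,0],[0,0,0],0]])

```text
clock: 9.13
eef_pos: [0.4769, 0.2796, 0.1422]
tool_rot: [0.157, 0.988, -0.0, 0.0]
ft_force: [0.6, -0.5, -1.5]
grip_width: 0.021
grasp_force: 59.5
```

```bash
python3 - <<'E'
from h import *
o=get_obs();print(o["eef_pos"],o["tool_rot"])
c=camera("scene");t=camera("top")
A=cv2.resize(c["image"][170:290,150:290,::-1],None,fx=3,fy=3)
B=cv2.resize(t["image"][130:250,240:380,::-1],None,fx=2.7,fy=3)
cv2.imwrite("pics/s3.png",np.hstack([A,B[:360,:370]]))
E
```

```text
[0.47686047 0.27963794 0.14219075] [ 1.57167040e-01  9.87572018e-01 -1.62119159e-04  6.73146088e-05]
```

View pics/s3.png

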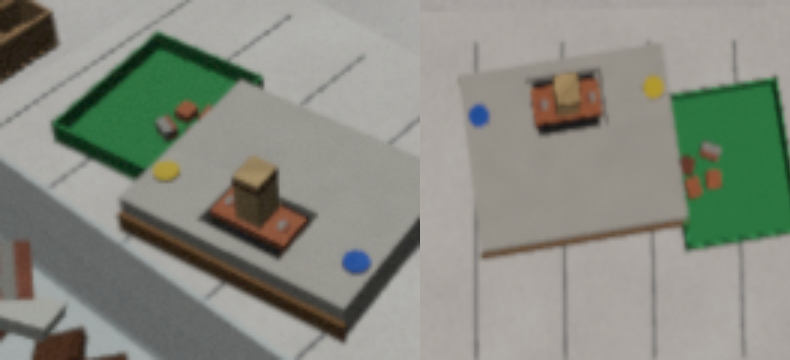

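All four chips lie in the tray at (688–713, 150–187) in the right half, and the slab is bare. Now I'll set the scraper down.

>>> drive_tool(increments=[[[0,0,-30],[0,0,0],0],[[0,0,-30],[0,0,0],0],[[0,0,-24],[0,0,0],0],[[0,0,-10],[0,0,0],0],[[0,0,-4],[0,0,0],0],[[0,0,-2],[0,0,0],0],[[0,0,0],[0,0,0],0],[[0,0,0],[0,0,0],0]])

```text
clock: 9.9
eef_pos: [0.479, 0.2783, 0.0439]
tool_rot: [0.159, 0.987, 0.001, 0.001]
ft_force: [0.8, 0.3, -1.4]
grip_width: 0.0212
grasp_force: 59.5
```

>>> drive_tool(increments=[[[0,0,-1],[0,0,0],0],[[0,0,0],[0,0,0],0],[[0,0,0],[0,0,0],0]])

```text
clock: 10.15
eef_pos: [0.4781, 0.2782, 0.0421]
tool_rot: [0.159, 0.987, 0.0, 0.001]
ft_force: [0.7, -0.7, -0.9]
grip_width: 0.0212
grasp_force: 59.5
```

>>> drive_tool(increments=[[[0,0,-1],[0,0,0],0],[[0,0,0],[0,0,0],0],[[0,0,0],[0,0,0],0.4],[[0,0,0],[0,0,0],0.6],[[0,0,0],[0,0,0],0.8],[[0,0,0],[0,0,0],1],[[0,0,0],[0,0,0],1],[[0,0,0],[0,0,0],1]])

```text
clock: 10.82
eef_pos: [0.4777, 0.2778, 0.0402]
tool_rot: [0.159, 0.987, -0.0, -0.0]
ft_force: [-0.7, 0.5, 0.7]
grip_width: 0.0857
grasp_force: 0.0
```

>>> drive_tool(increments=[[[0,0,20],[0,0,0],1],[[0,0,35],[0,0,0],1],[[0,0,40],[0,0,0],1],[[0,0,40],[0,0,0],1],[[8,-30,30],[0,0,5],1],[[8,-38,20],[0,0,7],1],[[8,-38,0],[0,0,7],1],[[8,-38,0],[0,0,7],1]])

```text
clock: 11.48
eef_pos: [0.5093, 0.1414, 0.225]
tool_rot: [-0.062, 0.998, 0.0, 0.002]
ft_force: [0.3, -0.0, -0.4]
grip_width: 0.0852
grasp_force: 0.0
```

>>> drive_tool(increments=[[[22,-33,0],[0,0,0],1],[[22,-33,0],[0,0,0],1],[[22,-33,0],[0,0,0],1],[[22,-33,0],[0,0,0],1],[[21,-34,0],[0,0,0],1],[[0,0,0],[0,0,0],1],[[0,0,0],[0,0,0],1],[[0,0,0],[0,0,0],1]])

```text
clock: 12.15
eef_pos: [0.6167, -0.024, 0.2222]
tool_rot: [-0.058, 0.998, 0.0, -0.001]
ft_force: [0.2, 0.7, 0.7]
grip_width: 0.0853
grasp_force: 0.0
```

```bash
python3 - <<'E'
from h import *
np.set_printoptions(precision=4,suppress=True)
o=get_obs();print(o["eef_pos"],o["tool_rot"])
c=camera("wrist");save(c,"w4.png",1.4)
for q in ["seal","marker_yellow","marker_blue"]:
    for r in silhouettes(q,c):
        if r["conf"]>.3: print(q,round(r["conf"],2),r["bbox"],np.round(cen(r["region"]),1),r["region"].sum(), atz(c,*cen(r["region"]),.043))
E
```

```text
[ 0.6167 -0.024   0.2222] [-0.0577  0.9983  0.0003 -0.0007]
seal 0.74 [505.4, 263.2, 559.8, 354.1] [538.5 302. ] 3162 [0.7143 0.2506 0.043 ]
seal 0.72 [231.7, 161.1, 314.5, 218.3] [273.9 187.7] 3646 [ 0.6238 -0.0345  0.043 ]
marker_yellow 0.68 [233.7, 162.7, 315.7, 216.8] [274.1 187.8] 3661 [ 0.6239 -0.0344  0.043 ]
marker_blue 0.86 [368.1, 171.1, 393.2, 195.8] [380.  182.6] 498 [0.6077 0.0627 0.043 ]
```

View pics/w4.png

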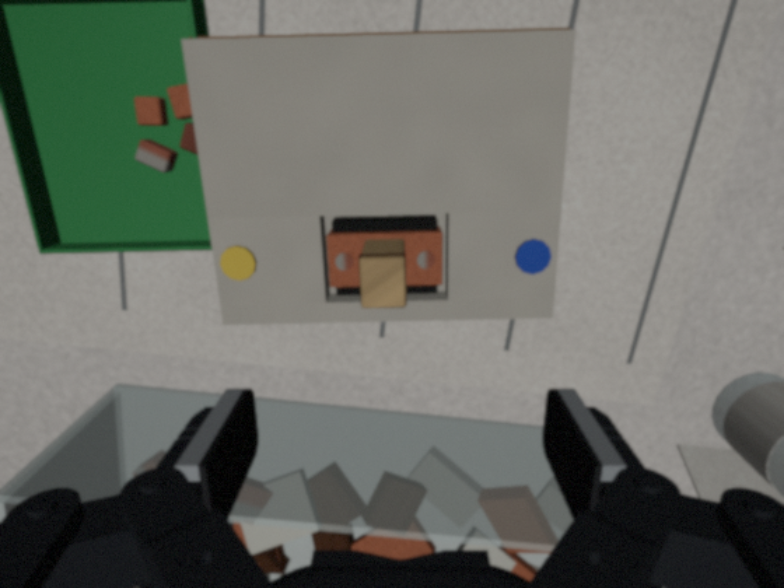

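The seal's grip top spans (360–406, 255–307) in the enlarged view. The foot spans (328–442, 230–288), with yellow at (238,262) and blue at (533,256). All four chips are visible in the tray.

```bash
python3 - <<'E'
from h import *
np.set_printoptions(precision=4,suppress=True)
o=get_obs();print(o["eef_pos"],o["tool_rot"])
c=camera("wrist")
A=lambda pts,z: np.array([atz(c,x/1.4,y/1.4,z)[:2] for x,y in pts])
m=A([(238,262),(533,256)],.044);d=m[1]-m[0];print("mark",m,m.mean(0),np.linalg.norm(d),np.degrees(np.arctan2(d[1],d[0]))-90)
g=A([(360,255),(406,255),(406,307),(362,307)],.096);print("grip",g,g.mean(0))
f=A([(328,232),(441,229),(442,286),(329,289)],.044);print("foot",f.mean(0),np.linalg.norm(f[1]-f[0]),np.linalg.norm(f[2]-f[1]))
d=f[1]-f[0]+f[2]-f[3];print(np.degrees(np.arctan2(d[1],d[0]))-90)
E
```

```text
[ 0.6166 -0.0224  0.2232] [-0.0591  0.9983  0.0001  0.0001]
mark [[ 0.6349 -0.1292]
 [ 0.6078  0.0648]] [ 0.6213 -0.0322] 0.195900834207787 7.938689218239716
grip [[ 0.6069 -0.0464]
 [ 0.6039 -0.021 ]
 [ 0.6344 -0.0173]
 [ 0.6374 -0.0424]] [ 0.6207 -0.0318]
foot [ 0.6217 -0.0323] 0.07371328266624706 0.03902966126654272
8.306541823858439
```

>>> drive_tool(increments=[[[4,-9,-15],[0,0,1],1],[[0,0,-30],[0,0,0],1],[[0,0,-35],[0,0,0],1],[[0,0,-30],[0,0,0],1],[[0,0,-20],[0,0,0],1],[[0,0,0],[0,0,0],1],[[0,0,0],[0,0,0],1],[[0,0,0],[0,0,0],1]])

```text
clock: 13.07
eef_pos: [0.6223, -0.0323, 0.0947]
tool_rot: [-0.067, 0.998, -0.0, 0.001]
ft_force: [0.2, -0.1, 0.7]
grip_width: 0.0854
grasp_force: 0.0
```

>>> drive_tool(increments=[[[0,0,-20],[0,0,0],1],[[0,0,-16],[0,0,0],1],[[0,0,0],[0,0,0],1],[[0,0,0],[0,0,0],0.6],[[0,0,0],[0,0,0],0.45],[[0,0,0],[0,0,0],0.35],[[0,0,0],[0,0,0],0.2],[[0,0,0],[0,0,0],0]])

```text
clock: 13.73
eef_pos: [0.6219, -0.0333, 0.058]
tool_rot: [-0.067, 0.998, -0.001, 0.001]
ft_force: [1.1, -20.4, 15.3]
grip_width: 0.0257
grasp_force: 22.7
```

>>> drive_tool(increments=[[[0,0,0],[0,0,0],0],[[0,0,0],[0,0,0],0],[[0,0,0],[0,0,0],0],[[0,0,0],[0,0,0],0],[[0,0,0],[0,0,0],0],[[0,0,0],[0,0,0],0]])

```text
clock: 14.23
eef_pos: [0.622, -0.0334, 0.0581]
tool_rot: [-0.067, 0.998, -0.001, 0.001]
ft_force: [-0.8, -3.1, 5.5]
grip_width: 0.0251
grasp_force: 61.2
```

>>> drive_tool(increments=[[[-0.1,0.95,0.9],[-1.35,-0.2,0],0],[[-0.1,0.95,0.9],[-1.35,-0.2,0],0],[[-0.1,0.95,0.9],[-1.35,-0.2,0],0],[[-0.1,0.95,0.9],[-1.35,-0.2,0],0],[[0,0,0],[0,0,0],0],[[0,0,0],[0,0,0],0],[[0,0,0],[0,0,0],0],[[0,0,0],[0,0,0],0]])

```text
clock: 14.9
eef_pos: [0.6215, -0.0295, 0.0615]
tool_rot: [-0.067, 0.997, -0.049, 0.005]
ft_force: [-0.7, -3.3, 7.2]
grip_width: 0.0255
grasp_force: 61.6
```

```bash
cat > st.py <<'E'
from h import *
from scipy.spatial.transform import Rotation as R
np.set_printoptions(precision=4,suppress=True)
o=get_obs();r=R.from_quat(o["tool_rot"])
a=np.radians(7.9);ex=np.array([np.cos(a),np.sin(a),0]);ey=np.array([-ex[1],ex[0],0]);ez=np.array([0,0,1.])
M0=R.from_quat([-0.067,0.998,-.001,.001])
rv=np.degrees((r*M0.inv()).as_rotvec())
d=o["eef_pos"]-np.array([.622,-.0334,.0581])
# seal ends if rigidly held
q=r*M0.inv()
for n,y in (("blue",.038),("yellow",-.038)):
    e=o["eef_pos"]+q.apply(y*ey-.038*ez); print(n,"rise mm",1000*(e[2]-.0201),"y",1000*((e-np.array([.622,-.0334,0]))@ey))
print("turn about slab x,y,z",rv@ex,rv@ey,rv@ez,"shift",1000*d@ex,1000*d@ey,1000*d[2],o["ft_force"],o["ft_torque"],o["grip_width"])
E
python3 st.py; python3 - <<'E'
from h import *
c=camera("wrist");s=camera("scene")
A=cv2.resize(c["image"][60:400,130:430,::-1],(380,430));B=cv2.resize(s["image"][190:290,180:280,::-1],(420,430))
cv2.imwrite("pics/r1.png",np.hstack([A,B]))
E
```

```text
blue rise mm -0.10283810404444066 y 38.07655112491593
yellow rise mm 7.185283891376591 y -37.57317567332829
turn about slab x,y,z -5.502925271008468 -0.043611877342303915 -0.032612903176464425 shift -0.006074548555073591 3.8957651747455952 3.3660814441162925 [-0.6834 -3.3315  7.1959] [-0.7173  0.0459  0.0898] 0.02546511016845414
```

View pics/r1.png

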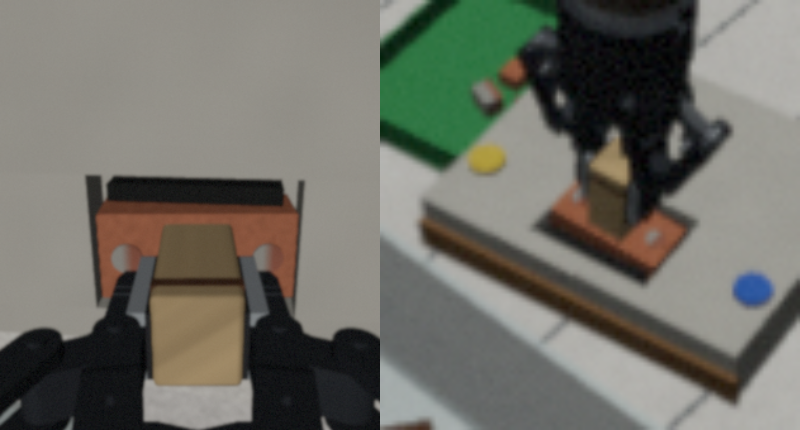

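The left crop shows the grip still square in the pads and the foot following it. I'll check the foot's tilt by fitting its model to the image.

```bash
cat > fit.py <<'E'
from st import *
from scipy.optimize import minimize
def fit(c,lo=60):
    im=c["image"].astype(int); m=((im[:,:,0]-im[:,:,2])>45)&(im[:,:,0]>70)
    m=m.astype(np.uint8); m[:, :180]=0; m[:,400:]=0; m[330:]=0
    ys,xs=np.nonzero(m); print("mask",m.sum(),xs.min(),xs.max(),ys.min())
    P=np.array([.6212,-.0322,0])
    def corners(t,dy,dz,dx):
        q=R.from_rotvec(np.radians(t)*ex); o0=P+ex*dx+ey*dy+np.array([0,0,.02+dz])
        foot=[o0+q.apply(sx*.018*ex+sy*.038*ey+z*ez) for sx in(-1,1) for sy in(-1,1) for z in(0.010,.024)]
        grip=[o0+q.apply(sx*.015*ex+sy*.013*ey+z*ez) for sx in(-1,1) for sy in(-1,1) for z in(.024,.076)]
        return foot,grip
    m2=cv2.resize(m[100:240],None,fx=4,fy=4,interpolation=cv2.INTER_LINEAR)
    # only rows above the grippers' fingers
    def cost(v):
        f,g=corners(v[0],v[1]/1000,v[2]/1000,v[3]/1000);r=np.zeros_like(m2)
        for pts in (f,g):
            h=cv2.convexHull(np.array([(proj(c,p)-[0,100])*4+1.5 for p in pts]).astype(np.float32))
            cv2.fillConvexPoly(r,np.round(h*16).astype(np.int32),1,shift=4)
        return (r[:lo*4]!=m2[:lo*4]).sum()/16
    best=min((minimize(cost,[t,0,3,0],method="Nelder-Mead",options=dict(initial_simplex=np.array([[t,0,3,0],[t+2,0,3,0],[t,3,3,0],[t,0,6,0],[t,0,3,3]]),maxiter=300)) for t in(-6,-3,0,3,6)),key=lambda r:r.fun)
    print(best.x,best.fun)
    for t in(-8,-6,-5,-4,-3,-2,0,2,4,5,6): print(t,min(cost([t,best.x[1]+b,best.x[2]+a,best.x[3]+e]) for a in np.arange(-2,2.1,.5) for b in (-1,0,1) for e in(-1,0,1)),end=" | ")
fit(camera("wrist"),130)
E
python3 fit.py
```

```text
blue rise mm -0.08925280051259171 y 38.06416700499471
yellow rise mm 7.196343959409955 y -37.58580157124744
turn about slab x,y,z -5.501014120685907 -0.04591738808288288 -0.034273755857382834 shift 0.019283933731334434 3.8819992998584834 3.3785244676221153 [ 0.3182 -3.0596  6.6494] [-0.6784  0.0487  0.111 ] 0.02546337069837261
mask 8146 206 365 216
[ 0.1431 -0.158   3.0491  1.8996] 76.0
-8 311.75 | -6 232.875 | -5 195.375 | -4 159.375 | -3 134.5625 | -2 113.9375 | 0 76.625 | 2 117.0625 | 4 175.0625 | 5 211.625 | 6 248.4375 |
```

```bash
sed -i 's/m\[100:240\]/m[200:340]/; s/\[0,100\]/[0,200]/' fit.py; sed -i 's/fit(camera("wrist"),130)/fit(camera("wrist"),58)/' fit.py; python3 fit.py | tail -3
```

```text
mask 8142 206 365 216
[ 0.1612 -0.2272  2.8605  1.9922] 1318.125
-8 1643.125 | -6 1528.1875 | -5 1468.4375 | -4 1410.8125 | -3 1387.6875 | -2 1394.25 | 0 1319.25 | 2 1395.75 | 4 1438.875 | 5 1493.9375 | 6 1554.3125 |
```

```bash
cat > e.py <<'E'
from st import *
c=camera("wrist");im=c["image"].astype(int)
m=((im[:,:,0]-im[:,:,2])>25)&(im[:,:,0]>50)
print("top row by col",[(x,int(np.nonzero(m[205:300,x])[0].min()+205)) for x in range(200,375,6) if m[205:300,x].any()])
print("ext by row",[(y,int(np.nonzero(m[y,190:380])[0].min()+190),int(np.nonzero(m[y,190:380])[0].max()+190)) for y in range(214,262,4) if m[y,190:380].any()])
P=np.array([.6212,-.0322,0])
for t in(0,-3,-5.5,5.5):
    q=R.from_rotvec(np.radians(t)*ex); pv=P+np.sign(-t if t else 1)*.038*ey+.02*ez
    s=np.sign(-t if t else 1)
    for (x,z) in((-.018,.024),):
        print(t,"x%g z%g"%(x,z),[proj(c,pv+q.apply(x*ex+(y-s*.038)*ey+z*ez)).round(1) for y in(-.038,.038)], "mouth",[proj(c,P+xx*ex+y*ey+.04*ez).round(1) for xx in (-.018,) for y in(-.042,.042)])
E
python3 e.py
```

```text
blue rise mm -0.0876743475802591 y 38.090809479756324
yellow rise mm 7.198761013400702 y -37.559079141500796
turn about slab x,y,z -5.501648619010597 -0.045138713722652934 -0.033337254962933306 shift 0.0058218324256666286 3.909100255001751 3.3804822874599143 [ 0.1435 -3.2739  7.268 ] [-0.6858  0.0132  0.083 ] 0.02493309800875113
top row by col [(206, 228), (212, 219), (218, 219), (224, 219), (230, 219), (236, 219), (242, 220), (248, 220), (254, 220), (260, 220), (266, 220), (272, 220), (278, 221), (284, 221), (290, 221), (296, 221), (302, 221), (308, 222), (314, 222), (320, 222), (326, 222), (332, 222), (338, 222), (344, 223), (350, 223), (356, 214), (362, 224)]
ext by row [(214, 354, 356), (218, 213, 358), (222, 210, 360), (226, 208, 363), (230, 205, 365), (234, 205, 365), (238, 206, 365), (242, 206, 365), (246, 206, 364), (250, 207, 364), (254, 207, 364), (258, 207, 363)]
0 x-0.018 z0.024 [array([207.6, 223.7]), array([364.8, 228.6])] mouth [array([202.2, 220.6]), array([372.3, 225.8])]
-3 x-0.018 z0.024 [array([207.8, 226.7]), array([367.5, 228.7])] mouth [array([202.2, 220.6]), array([372.3, 225.8])]
-5.5 x-0.018 z0.024 [array([208.4, 229.3]), array([369.7, 228.7])] mouth [array([202.2, 220.6]), array([372.3, 225.8])]
5.5 x-0.018 z0.024 [array([203.1, 223.5]), array([360.6, 234.3])] mouth [array([202.2, 220.6]), array([372.3, 225.8])]
```

The foot's front top corners are both at row ~230, level in the tilted camera, so the foot has tilted about −5.5° with the tool: yellow is up and blue is down. Next I'll raise the blue end, pivoting about the yellow end.

>>> drive_tool(increments=[[[0.1,-0.75,0.65],[1.36,0.19,0],0],[[0.1,-0.75,0.65],[1.36,0.19,0],0],[[0.1,-0.75,0.65],[1.36,0.19,0],0],[[0.1,-0.75,0.65],[1.36,0.19,0],0],[[0.1,-0.75,0.65],[1.36,0.19,0],0],[[0.1,-0.75,0.65],[1.36,0.19,0],0],[[0.1,-0.75,0.65],[1.36,0.19,0],0],[[0.1,-0.75,0.65],[1.36,0.19,0],0]])

```text
clock: 15.82
eef_pos: [0.6208, -0.0348, 0.0642]
tool_rot: [-0.067, 0.997, 0.05, -0.004]
ft_force: [3.6, 0.6, -10.9]
grip_width: 0.025
grasp_force: 59.5
```

>>> drive_tool(increments=[[[0,0,0],[0,0,0],0],[[0,0,0],[0,0,0],0],[[0,0,0],[0,0,0],0],[[0,0,0],[0,0,0],0]])

```text
clock: 16.15
eef_pos: [0.6209, -0.0348, 0.0647]
tool_rot: [-0.067, 0.997, 0.048, -0.004]
ft_force: [4.8, 0.1, -13.6]
grip_width: 0.0254
grasp_force: 59.6
```

```bash
python3 e.py
```

```text
blue rise mm 10.508077310045223 y 40.30983308361119
yellow rise mm 3.028127033737768 y -35.32117739496958
turn about slab x,y,z 5.648239998772728 0.16466555489671958 -0.010340364272918165 shift -1.3269522126851343 -1.245666987423008 6.5834512238312906 [  4.7928   0.0757 -13.6002] [-0.4199 -1.0566 -0.0362] 0.025406935405119572
top row by col [(206, 230), (212, 221), (218, 222), (224, 221), (230, 221), (236, 221), (242, 221), (248, 220), (254, 220), (260, 220), (266, 220), (272, 220), (278, 219), (284, 219), (290, 219), (296, 218), (302, 218), (308, 218), (314, 218), (320, 218), (326, 218), (332, 217), (338, 217), (344, 217), (350, 214), (356, 214), (362, 224)]
ext by row [(214, 350, 356), (218, 295, 359), (222, 211, 361), (226, 209, 363), (230, 206, 365), (234, 206, 365), (238, 206, 364), (242, 207, 364), (246, 207, 364), (250, 207, 363), (254, 208, 363), (258, 208, 363)]
0 x-0.018 z0.024 [array([208.8, 229.4]), array([362.8, 223.3])] mouth [array([201.4, 226.7]), array([368.1, 220.2])]
-3 x-0.018 z0.024 [array([210.8, 232.3]), array([365.3, 223.2])] mouth [array([201.4, 226.7]), array([368.1, 220.2])]
-5.5 x-0.018 z0.024 [array([213. , 234.9]), array([367.3, 223. ])] mouth [array([201.4, 226.7]), array([368.1, 220.2])]
5.5 x-0.018 z0.024 [array([204. , 229.5]), array([361.9, 228.8])] mouth [array([201.4, 226.7]), array([368.1, 220.2])]
```

Both foot corners are at row 230 again, so the seal is tilted about +5.6° the other way. Blue is up 10.5 mm, and yellow is up 3 mm and still in the pocket. Now I'll level it and lift.

>>> drive_tool(increments=[[[0,0.8,1],[-1.4,-0.2,0],0],[[0,0.8,1],[-1.4,-0.2,0],0],[[0,0.8,1],[-1.4,-0.2,0],0],[[0,0.8,1],[-1.4,-0.2,0],0],[[0,0,3],[0,0,0],0],[[0,0,4],[0,0,0],0],[[0,0,4],[0,0,0],0],[[0,0,4],[0,0,0],0]])

```text
clock: 16.87
eef_pos: [0.6225, -0.032, 0.0873]
tool_rot: [-0.067, 0.998, -0.001, 0.002]
ft_force: [-0.9, 0.2, -2.2]
grip_width: 0.0255
grasp_force: 61.9
```

>>> drive_tool(increments=[[[0,0,4],[0,0,0],0],[[0,0,4],[0,0,0],0],[[0,0,4],[0,0,0],0],[[0,0,1],[0,0,0],0],[[0,0,0],[0,0,0],0],[[0,0,0],[0,0,0],0],[[0,0,0],[0,0,0],0],[[0,0,0],[0,0,0],0]])

```text
clock: 17.53
eef_pos: [0.6212, -0.0318, 0.0971]
tool_rot: [-0.067, 0.998, -0.001, 0.0]
ft_force: [-0.2, -0.1, -2.1]
grip_width: 0.0255
grasp_force: 61.9
```

```bash
python3 e.py | head -5; python3 - <<'E'
from h import *
o=get_obs();print(o["eef_pos"],o["tool_rot"])
c=camera("wrist");s=camera("scene")
A=cv2.resize(c["image"][60:400,130:430,::-1],(380,430));B=cv2.resize(s["image"][180:290,170:280,::-1],(420,430))
cv2.imwrite("pics/f1.png",np.hstack([A,B]))
E
```

```text
blue rise mm 39.02652584869223 y 39.65623816849882
yellow rise mm 39.02316026132989 y -36.34375144458508
turn about slab x,y,z 0.00256244751740658 0.09659135963117531 -0.029845536472034254 shift -0.608836992752864 1.6545271983001646 39.02478901812434 [-0.222  -0.0715 -2.1116] [ 0.0015 -0.0241  0.0779] 0.02550993811077075
top row by col [(206, 229), (212, 219), (218, 213), (224, 214), (230, 214), (236, 214), (242, 214), (248, 214), (254, 214), (260, 214), (266, 214), (272, 214), (278, 214), (284, 214), (290, 214), (296, 214), (302, 214), (308, 214), (314, 214), (320, 214), (326, 214), (332, 214), (338, 214), (344, 214), (350, 213), (356, 214), (362, 225)]
ext by row [(214, 215, 356), (218, 213, 358), (222, 211, 360), (226, 209, 363), (230, 206, 365), (234, 206, 365), (238, 206, 364), (242, 207, 364), (246, 207, 364), (250, 207, 364), (254, 208, 363), (258, 208, 363)]
[ 0.62121679 -0.03184287  0.09711596] [-6.67156072e-02  9.97771495e-01 -1.01820321e-03  1.89025836e-04]
```

View pics/f1.png

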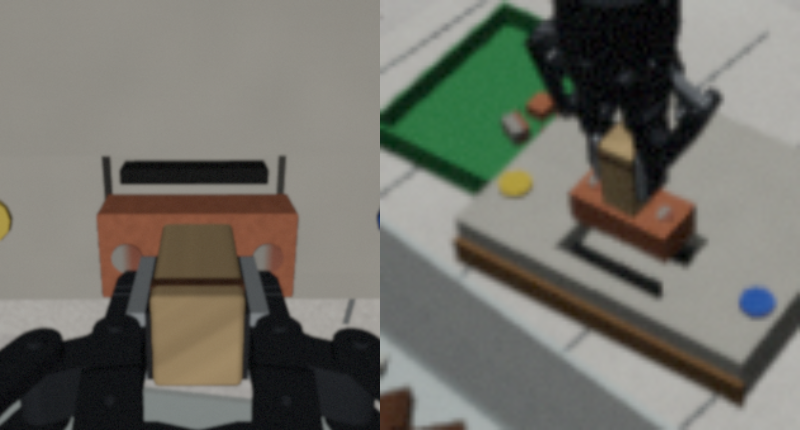

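The seal is out, level and about 19 mm clear, 1–2 mm to the +y side of its pocket. I'll trim that, let it settle and hand in.

>>> drive_tool(increments=[[[0.5,-1.3,1],[0,0,0],0],[[0,0,0],[0,0,0],0],[[0,0,0],[0,0,0],0],[[0,0,0],[0,0,0],0],[[0,0,0],[0,0,0],0],[[0,0,0],[0,0,0],0],[[0,0,0],[0,0,0],0],[[0,0,0],[0,0,0],0]])

```text
clock: 18.35
eef_pos: [0.622, -0.0332, 0.0986]
tool_rot: [-0.067, 0.998, -0.001, 0.001]
ft_force: [-0.3, -0.1, -2.3]
grip_width: 0.0249
grasp_force: 61.9
```

```bash
python3 st.py; python3 -c "
from workcell import job_done;print(job_done())"
```

```text
blue rise mm 40.48019435954696 y 38.24560951126641
yellow rise mm 40.49118380925428 y -37.75438089729787
turn about slab x,y,z -0.008273934364456441 0.04540016735975449 -0.027570686539856157 shift 0.004953350932032758 0.2510945426737155 40.48567675865757 [-0.2521 -0.0841 -2.3385] [-0.0414  0.0344 -0.0085] 0.024920285897761338
the job is handed in; nothing more can be done
None
```

The job is handed in, with no verdict returned: all four chips are in the tray, the scraper is back where it stood on the table, and the seal was rocked yellow end first, then blue (about 5.5° each way), and is held level about 20 mm above its pocket.

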